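# Return the shouldered gauges to their crate

### The arm

A 7-joint arm with a two-finger parallel gripper is mounted at the origin on the work surface. World frame = base frame: x ahead of the robot, y to its left, z up, the work surface at z = 0. Lengths are in m, angles in degrees, forces in N, time in s.
With the tool pointing down it reaches from about 0.35 to 0.9 m from the base axis. Payload 8.1 kg.
Tool frame: the origin (TCP) lies on the centre line of the jaws, within the pads' length; the fingertips stand 17 mm ahead of it and the grasp point (between the pads) lies 2 mm behind it; z points along the fingers, y is the line along which they close (so a half turn about z gives the same grasp; the last joint's range is limited). The gripper opens to 92 mm and grips with 3 to 60 N. Pads are 19 mm wide; open, the fingers measure 130 mm over their backs; the gripper's body (75 mm by 190 mm) begins 47 mm behind the grasp point.
Start: joints at [-77.498, 24.895, 1.432, 90.138, -0.665, 64.973, -4.303], TCP at [0.197, 0.593, 0.244] pointing down, gripper open.
Joint ranges: [-149.89, 149.89], [-25.12, 119.58], [-72.63, 75.52], [4.76, 147.25], [-75.54, 255.54], [6.69, 114.76], [-157.13, 157.13]. Speed limits (degrees/s): [127.2, 127.2, 172.46, 172.46, 180, 180, 180].

### API

Orientations are given as [roll, pitch, yaw] about the fixed x, y, z axes, in that order (R = Rz(yaw) Ry(pitch) Rx(roll)).
In Python, from bench import * gives the robot as it stands. The module is installed in compiled form; this text tells all that it offers.
- The arm moves only by the tool apply_moves, never from a script. Its argument "moves" is a list of rows, each an object with "gripper": the closure in counts, from 0 (fully open) to 255 (shut); "travel": the shift along the tool's x, y, z in mm, a list of three; "roll": the turn about the tool's z in rad. A call has 1 to 8 rows; each row is the pose to reach, as a shift and turn from the pose commanded when the call began, along the tool's axes at that moment; what a row does not reach only later rows make up. A row lasts 1/10 s, in which the tool goes at most 50 mm and 8.59 degrees, less where a joint would pass 70% of its speed; a pose out of reach is approached as far as the arm can. A call with a gripper value outside its range is refused whole. The fingers move at their own pace and stop on an object; "squeeze" is the grip in N (left out, the last holds). Time passes only in rows, so rows that repeat a pose let the fingers close. It gives the time, the measured TCP pose, the force, the opening and the grip force at its end, in the units of the state.
- get_state(): the state, without advancing time (a new reading comes with each control period).
- snapshot(name): name is "scene" or "top"; returns the picture (384x512x3 uint8, blue, green, red); there is no depth.
- camera_info(name): a dict with "fov_y" (degrees; the focal length in pixels is half the picture's height over the tangent of half this angle, whatever the lens; pixels are square), "cx", "cy" (the principal point, pixels), "world_from_camera" (4x4, takes a point from camera to world coordinates). Camera axes: x right, y down, z forward; pixel columns grow to the right and rows downward; lengths in m; the calibration is good to about 2 mm. A picture is of the moment at which its call begins. camera_info takes no time and is no camera call.
- job_done(): hands the job in; it is judged then, once.
Trained networks look in the newest picture that a camera, given by its name, has taken for a name from the list of things; names that differ only in an ending like _2 or _b are one class to them, and where a whole thing is asked for, a point or a joint stands for the part that bears it (a point fixed in the world has none). Each returns a list of dicts, best first, with "p" (0 to 1); they miss things now and then, are a little off and sometimes report something else, mostly with a low value. They report only what shows in the picture. A call takes as long as a camera call. They do not tell look-alikes from the thing itself.
- cut_out(label, camera): "pixels" (384x512 bool, what is visible of it) and "pixel" ([row, column] in pixels, amid what is visible of it).
- mark_of(label, camera): "pixel" ([row, column] in pixels: a listed point, or the origin of a listed thing).
The state is a dict: "clock": time; "qpos": joint angles; "qd": joint speeds; "joint_torque": joint torques, N m; "position": TCP position; "eef_rot": TCP orientation; "wrist_force": force on the tool from outside, world axes, zero at the start; "torque": the same for the moment, N m; "finger_gap": finger opening in m; "grasp_force": force on a finger pad.
Only numpy, scipy, OpenCV 4.12 (cv2) and the standard library are available. Lean on these libraries where they do the work, as an engineer would, in place of code of your own. Each camera call takes 0.05 s, during which the arm holds its last target. There are 200 camera calls.

### The job

On the measuring-room bench, two shouldered steel gauges (wide round foot, thinner neck) stand among other pieces. Put them back upright into the two empty cells of the plywood crate, one per cell, beside the matching gauge already stored there, which stays in its cell. Set them down; do not drop them.

Things in the scene. Friction and masses are not known exactly. Their poses are not given: they have to be found in the camera images.
- crate: Fixed open plywood crate, 86 (x) by 246 (y) by 46 mm tall; walls and floor 6 mm. Three cells, 74 x 74 mm, 40 mm deep, in a row along its y: centres at y = -80, 0, +80 mm, x = 0. Origin at the centre of its underside, z up; cell floor 6 mm above it. One cell, any of the three, holds a gauge; the two empty ones show a flat grey felt disc (adds no height). A seated gauge's neck is all above the rim.
- gauge_a_center (a point): First gauge to put away: shouldered steel gauge, upright, 104 mm tall, 0.5 kg: foot 40 mm dia. and 50 mm high, then a coaxial neck 26 mm dia. to the top (grip there). Point on its axis, 52 mm above its underside, z up; mid-neck is 25 mm above it. Stands right of the crate, 90 mm or more from two look-alikes (same height, 40 mm dia.) not for the crate: a plain cylinder with no neck, and a spool with a head as wide as its foot.
- gauge_b_center (a point): Second gauge to put away, like the first: shouldered steel gauge, upright, 104 mm tall, 0.5 kg: foot 40 mm dia. and 50 mm high, then a coaxial neck 26 mm dia. to the top (grip there). Point on its axis, 52 mm above its underside, z up; mid-neck is 25 mm above it. Stands right of the crate too.
- stored_center (a point): Gauge already in one of the crate's cells, like the other two: shouldered steel gauge, upright, 104 mm tall, 0.5 kg: foot 40 mm dia. and 50 mm high, then a coaxial neck 26 mm dia. to the top (grip there). Point on its axis, 52 mm above its underside, z up; mid-neck is 25 mm above it. 
Things that resemble listed ones, but are neither listed nor needed, are in the scene too. Leave any orange or yellow look-alike of the part that bears gauge_a_center alone.

How it is judged (in metres and radians):
At the end, for the whole second after the job is handed in: All three shouldered gauges stand in the crate, one per cell: each axis within 20 mm of its cell's centre in either direction, upright within 0.17 rad (10 degrees), down on the cell floor within 8 mm, at rest, and more than 50 mm apart; the stored gauge within 40 mm of where it began (x of gauge_a_center in the frame of crate between -0.02 and 0.02 m and z of gauge_a_center in the frame of crate between 0.05 and 0.066 m and (y of gauge_a_center in the frame of crate between -0.1 and -0.06 m or y of gauge_a_center in the frame of crate between -0.02 and 0.02 m or y of gauge_a_center in the frame of crate between 0.06 and 0.1 m) and angle between each of gauge_a_center, gauge_b_center, stored_center's own z axis and vertical below 0.17 rad and linear speed of each of gauge_a, gauge_b, stored below 0.02 m/s and x of gauge_b_center in the frame of crate between -0.02 and 0.02 m and z of gauge_b_center in the frame of crate between 0.05 and 0.066 m and (y of gauge_b_center in the frame of crate between -0.1 and -0.06 m or y of gauge_b_center in the frame of crate between -0.02 and 0.02 m or y of gauge_b_center in the frame of crate between 0.06 and 0.1 m) and x of stored_center in the frame of crate between -0.02 and 0.02 m and z of stored_center in the frame of crate between 0.05 and 0.066 m and (y of stored_center in the frame of crate between -0.1 and -0.06 m or y of stored_center in the frame of crate between -0.02 and 0.02 m or y of stored_center in the frame of crate between 0.06 and 0.1 m) and horizontal distance between gauge_a_center and gauge_b_center above 0.05 m and horizontal distance between each of gauge_a_center, gauge_b_center and stored_center above 0.05 m and distance of stored_center from where it was at the start of the episode below 0.04 m); the robot touches nothing.
It fails at once if the first gauge is dropped or knocked over (it moves faster than 0.6 m/s while no finger touches it) (linear speed of gauge_a above 0.6 m/s and contact force between the fingers and gauge_a below 0.05 N).
It fails at once if the second gauge is dropped or knocked over (it moves faster than 0.6 m/s while no finger touches it) (linear speed of gauge_b above 0.6 m/s and contact force between the fingers and gauge_b below 0.05 N).
It fails at once if the stored gauge is dropped or knocked over (it moves faster than 0.6 m/s while no finger touches it) (linear speed of stored above 0.6 m/s and contact force between the fingers and stored below 0.05 N).
It also fails if it takes over 61 s, if anything falls off the work surface, if the arm or the gripper's body presses on something with over 40 N, if the wrist force passes 120 N, or if a joint passes its speed limit or range.

## Working session

There is one attempt and no reset: what is moved stays moved. The work goes in short steps, Python scripts to look and compute and a tool call to move; the robot and the scene stay as the last step left them, time stands still between calls to the robot, and variables do not carry over. Pictures are saved under pics/ and viewed, at most 10 in all, crops included, and the job is handed in when it is done.

Besides the shell and the picture viewer there is one more tool, called after ">>>" by a JSON object that holds its "fn" and its "kwargs". apply_moves: Moves the arm, as the interface text tells. Its arguments: {"type":"object","properties":{"moves":{"type":"array","items":{"type":"object","properties":{"gripper":{"type":"number"},"travel":{"type":"array","items":{"type":"number"}},"roll":{"type":"number"}}}},"squeeze":{"type":"number"}},"required":["moves"]}

```bash
mkdir -p pics
cat > h.py <<'E'
from bench import *
import numpy as np, cv2
def ray(cam,px):
    c=camera_info(cam);f=192/np.tan(np.radians(c["fov_y"])/2);T=np.array(c["world_from_camera"])
    d=T[:3,:3]@np.array([(px[1]-c["cx"])/f,(px[0]-c["cy"])/f,1]);return T[:3,3],d
def at(cam,px,z):
    o,d=ray(cam,px);return o+d*(z-o[2])/d[2]
def proj(cam,P):
    c=camera_info(cam);f=192/np.tan(np.radians(c["fov_y"])/2);T=np.array(c["world_from_camera"])
    q=T[:3,:3].T@(np.array(P)-T[:3,3]);return [q[1]/q[2]*f+c["cy"],q[0]/q[2]*f+c["cx"]]
E
python3 - <<'E'
from h import *
for n in("scene","top"):
    im=snapshot(n);cv2.imwrite(f"pics/{n}0.png",im)
    c=camera_info(n);print(n,c["fov_y"],c["cx"],c["cy"],np.round(c["world_from_camera"],3).tolist())
    for l in("crate","gauge_a_center","stored_center"):
        for r in mark_of(l,n):print(l,"mark",np.round(r["pixel"],1),round(r["p"],2),np.round(at(n,r["pixel"],0 if l=="crate" else .052),3))
print(get_state())
E
```

```text
scene 51.821685393466524 259.1818430703691 194.2689247639383 [[0.895, 0.346, -0.281, 0.788], [0.445, -0.691, 0.569, -0.506], [0.002, -0.635, -0.773, 0.742], [0.0, 0.0, 0.0, 1.0]]
crate mark [136.3 302.8] 0.9 [0.534 0.28  0.   ]
gauge_a_center mark [173.6 219.4] 0.88 [0.425 0.016 0.052]
gauge_a_center mark [215.  215.8] 0.69 [ 0.479 -0.092  0.052]
gauge_a_center mark [200.7 187.1] 0.64 [ 0.402 -0.087  0.052]
stored_center mark [121.2 299.6] 0.96 [0.521 0.275 0.052]
top 49.89966269245334 251.2484798738436 190.71191296955098 [[-0.012, -0.992, 0.126, 0.418], [-1.0, 0.013, 0.009, 0.009], [-0.011, -0.126, -0.992, 0.933], [0.0, 0.0, 0.0, 1.0]]
crate mark [193.8 142.9] 0.89 [0.533 0.264 0.   ]
gauge_a_center mark [238.6 255.5] 0.73 [0.427 0.009 0.052]
gauge_a_center mark [252.  293.5] 0.65 [ 0.398 -0.071  0.052]
gauge_a_center mark [210.4 302.5] 0.58 [ 0.486 -0.092  0.052]
stored_center mark [191.7 133.8] 0.87 [0.531 0.27  0.052]
{'clock': 0.4, 'qpos': array([-77.49912674,  24.90195731,   1.43209472,  90.14254495,
        -0.66446256,  64.97223456,  -4.30334651]), 'qd': array([ 0.02287247, -0.13681795, -0.03085576, -0.13717025, -0.00112926,
       -0.027015  ,  0.05009446]), 'joint_torque': array([-1.45865557e-03, -6.66976762e+01,  9.82676782e-01, -3.14413190e+01,
       -6.05392526e-02,  3.57063103e-02,  6.99351949e-05]), 'position': array([0.19708546, 0.59308233, 0.24363384]), 'eef_rot': array([-1.79991674e+02,  1.55734126e-03,  1.61615575e+02]), 'wrist_force': array([-0.67186358, -0.50265377, -0.55601951]), 'torque': array([-0.00801532, -0.01677696, -0.00979051]), 'grasp_force': 0.0, 'finger_gap': 0.09163515427730232}
```

Run:
```python
import cv2
for n in("scene","top"):
    cv2.imwrite(f"pics/{n}0b.png",cv2.resize(cv2.imread(f"pics/{n}0.png"),(800,600),interpolation=cv2.INTER_CUBIC))
```

```text
(no output)
```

View pics/scene0b.png

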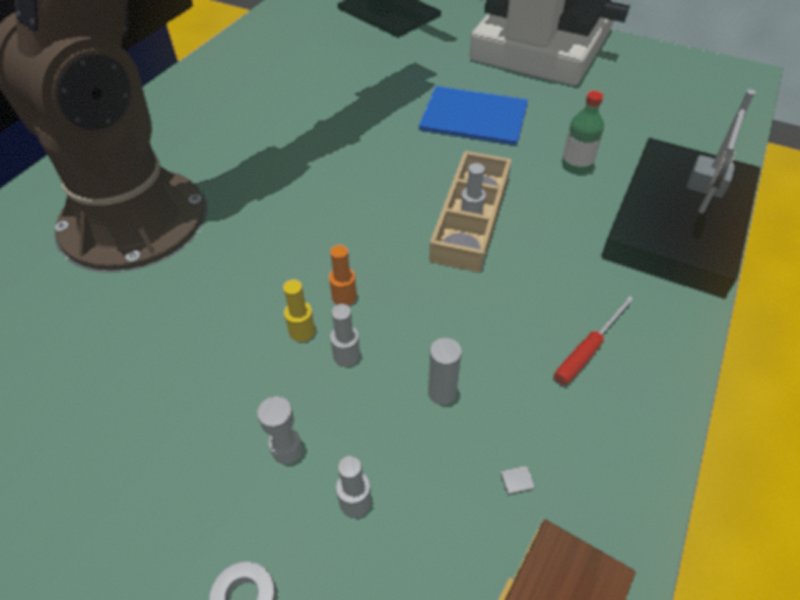

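View pics/top0b.png

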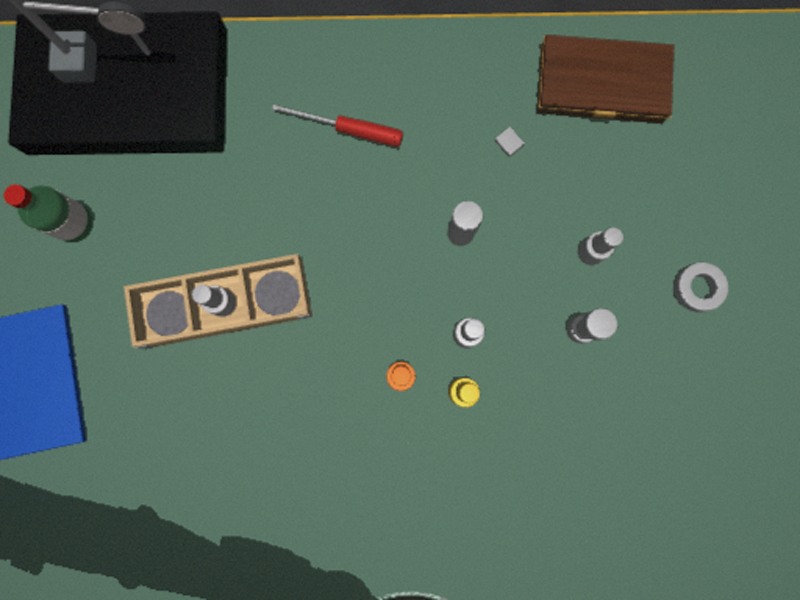

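Candidates in the top view (800x600 px): orange (400,376) and yellow (465,393) are excluded by colour. The plain cylinder at (466,220) has no neck, and the spool at (595,326) has a wide head. Shouldered steel gauges: (470,332) and (603,242); the stored one is at (212,297), in the middle cell. I'll confirm this in a crop and check the metric scale.

Run:
```python
from h import *
s=cv2.imread("pics/scene0.png");t=cv2.imread("pics/top0.png")
a=cv2.resize(t[140:225,285:410],None,fx=4,fy=4,interpolation=cv2.INTER_CUBIC)  # 500x340
b=cv2.resize(s[190:335,205:250],None,fx=4,fy=4,interpolation=cv2.INTER_CUBIC)  #180x580
c=cv2.resize(t[155:230,75:205],None,fx=3.8,fy=3.2,interpolation=cv2.INTER_CUBIC) 
out=np.zeros((590,690,3),np.uint8);out[:340,:500]=a;out[:580,505:685]=b;out[345:345+c.shape[0],:c.shape[1]]=c
cv2.imwrite("pics/crop.png",out)
k=1/1.5625
C=[at("top",[v*k,u*k],.046) for u,v in((124,287),(299,255),(311,316),(133,348))]
print(np.round(C,3).tolist(),[round(np.linalg.norm(C[i]-C[i-1]),3) for i in range(4)],np.mean(C,0))
S=[at("scene",[v*k,u*k],.046) for u,v in((462,152),(512,159),(483,250),(431,242))]
print(np.round(S,3).tolist(),[round(np.linalg.norm(S[i]-S[i-1]),3) for i in range(4)],np.mean(S,0))
for n in("top","scene"):
  for l in("gauge_a_center","stored_center"):
    for r in cut_out(l,n):print(n,l,np.round(r["pixel"]),round(r["p"],2),r["pixels"].sum())
```

```text
[[0.551, 0.391, 0.046], [0.593, 0.147, 0.046], [0.507, 0.13, 0.046], [0.466, 0.375, 0.046]] [np.float64(0.087), np.float64(0.248), np.float64(0.088), np.float64(0.249)] [0.52915323 0.26084588 0.046     ]
[[0.469, 0.374, 0.046], [0.558, 0.395, 0.046], [0.596, 0.158, 0.046], [0.516, 0.138, 0.046]] [np.float64(0.24), np.float64(0.091), np.float64(0.24), np.float64(0.083)] [0.53458385 0.26626865 0.046     ]
top gauge_a_center [250. 294.] 0.85 284
top gauge_a_center [211. 302.] 0.81 308
top gauge_a_center [240. 256.] 0.57 281
top stored_center [192. 136.] 0.6 450
scene gauge_a_center [217. 218.] 0.77 570
scene gauge_a_center [203. 190.] 0.77 559
scene gauge_a_center [179. 219.] 0.57 523
scene stored_center [124. 303.] 0.55 298
```

View pics/crop.png

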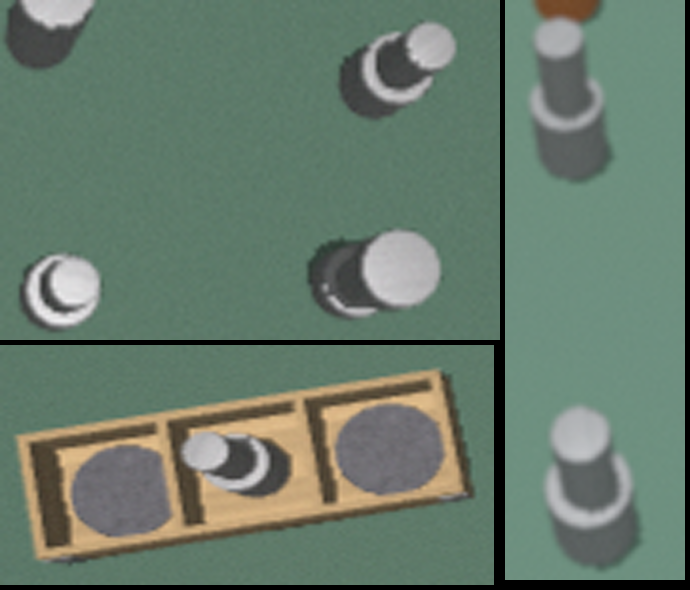

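The crop shows a ring-shaped shoulder and narrow head at top-crop (74,282) and (431,46), so both are shouldered gauges. The empty cells are the left and right ones (felt discs).

Run:
```python
from h import *
for n,cam,px,z in(("G1","top",(210.5,303.5),.104),("G1","scene",(199.75,218.5),.104),("G2","top",(151.5,392.75),.104),("G2","scene",(298.5,223.75),.104),("stored","top",(188.4,129.2),.11),("discR","top",(187.2,177.6),.006)):
    print(n,cam,np.round(at(cam,px,z),4))
C=np.array([[0.551,0.391],[0.593,0.147],[0.507,0.13],[0.466,0.375]])
d=(C[0]+C[3]-C[1]-C[2]);d/=np.linalg.norm(d);print("crate y axis",d,np.degrees(np.arctan2(-d[0],d[1])))
c=C.mean(0);print(c-d*.08,c,c+d*.08)
```

```text
G1 top [ 0.4817 -0.0884  0.104 ]
G1 scene [ 0.4877 -0.0872  0.104 ]
G2 top [ 0.6001 -0.2737  0.104 ]
G2 scene [ 0.605 -0.271  0.104]
stored top [0.5304 0.2623 0.11  ]
discR top [0.5459 0.1842 0.006 ]
crate y axis [-0.16734075  0.98589912] 9.633240499714187
[0.54263726 0.18187807] [0.52925 0.26075] [0.51586274 0.33962193]
```

>>> {"fn": "apply_moves", "kwargs": {"moves": [{"gripper": 0, "travel": [-243, -278, 22]}, {"gripper": 0, "travel": [-243, -278, 22]}, {"gripper": 0, "travel": [-243, -278, 22]}, {"gripper": 0, "travel": [-243, -278, 22]}, {"gripper": 0, "travel": [-243, -278, 22]}, {"gripper": 0, "travel": [-243, -278, 22]}, {"gripper": 0, "travel": [-243, -278, 22]}, {"gripper": 0, "travel": [-243, -278, 22]}], "squeeze": 30}}

```text
schema error: expected keys gripper, travel, roll
```

>>> {"fn": "apply_moves", "kwargs": {"moves": [{"gripper": 0, "travel": [-243, -278, 22]}, {"gripper": 0, "travel": [-243, -278, 22]}, {"gripper": 0, "travel": [-243, -278, 22]}, {"gripper": 0, "travel": [-243, -278, 22]}, {"gripper": 0, "travel": [-243, -278, 22]}, {"gripper": 0, "travel": [-243, -278, 22]}, {"gripper": 0, "travel": [-243, -278, 22]}, {"gripper": 0, "travel": [-243, -278, 22]}]}}

```text
schema error: expected keys gripper, travel, roll
```

```bash
cat >> h.py <<'E'
from scipy.spatial.transform import Rotation as Ro
def go(P):
    s=get_state();R=Ro.from_euler("xyz",s["eef_rot"],degrees=True).as_matrix()
    print("t",s["clock"],"pos",np.round(s["position"],4),"rot",np.round(s["eef_rot"],1),"gap",round(s["finger_gap"],4),"F",np.round(s["wrist_force"],1),round(s["grasp_force"],1),"q",np.round(s["qpos"],0))
    print("travel mm",np.round(R.T@(np.array(P)-s["position"])*1000,1))
E
python3 - <<'E'
from h import *
go([.484,-.088,.2])
im=snapshot("scene");cv2.imwrite("pics/s1.png",cv2.resize(im[100:340,130:450],(800,600),interpolation=cv2.INTER_CUBIC))
E
```

```text
t 0.6 pos [0.1971 0.5931 0.2438] rot [180.    0.  161.6] gap 0.0919 F [ 0.3 -0.4 -1. ] 0.0 q [-77.  25.   1.  90.  -1.  65.  -4.]
travel mm [-487.1 -555.9   43.7]
```

View pics/s1.png

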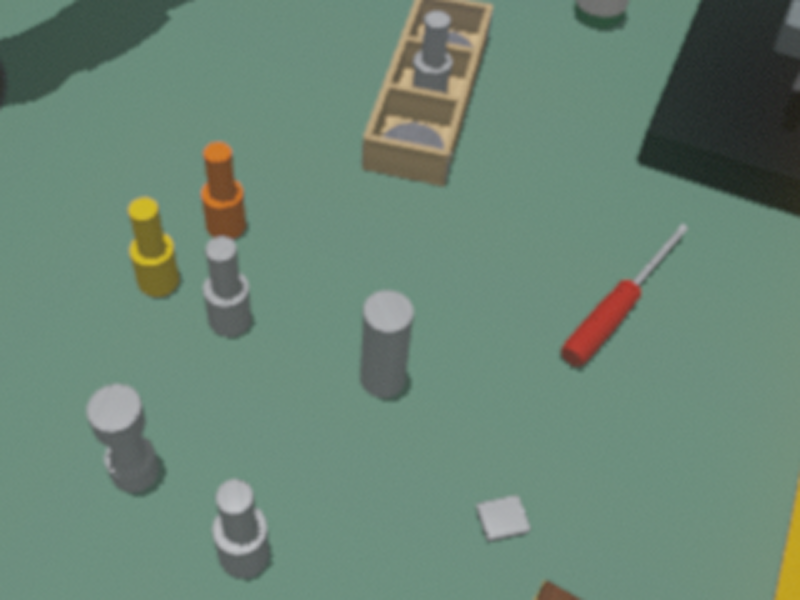

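The moves were refused because the "roll" key is required. The picture shows the scene unchanged, with the gauges at (225,285) and (240,530).

>>> {"fn": "apply_moves", "kwargs": {"moves": [{"gripper": 0, "travel": [-243, -278, 22], "roll": 0}, {"gripper": 0, "travel": [-243, -278, 22], "roll": 0}, {"gripper": 0, "travel": [-243, -278, 22], "roll": 0}, {"gripper": 0, "travel": [-243, -278, 22], "roll": 0}, {"gripper": 0, "travel": [-243, -278, 22], "roll": 0}, {"gripper": 0, "travel": [-243, -278, 22], "roll": 0}, {"gripper": 0, "travel": [-243, -278, 22], "roll": 0}, {"gripper": 0, "travel": [-243, -278, 22], "roll": 0}], "squeeze": 30}}

```text
clock: 1.45
position: [0.3413, 0.2481, 0.2218]
eef_rot: [-180.0, 0.0, 161.3]
wrist_force: [-0.6, 0.2, -0.3]
finger_gap: 0.0916
grasp_force: 0.0
```

>>> {"fn": "apply_moves", "kwargs": {"moves": [{"gripper": 0, "travel": [-243, -278, 22], "roll": 0}, {"gripper": 0, "travel": [-243, -278, 22], "roll": 0}, {"gripper": 0, "travel": [-243, -278, 22], "roll": 0}, {"gripper": 0, "travel": [-243, -278, 22], "roll": 0}, {"gripper": 0, "travel": [-243, -278, 22], "roll": 0}, {"gripper": 0, "travel": [-243, -278, 22], "roll": 0}, {"gripper": 0, "travel": [-243, -278, 22], "roll": 0}, {"gripper": 0, "travel": [-243, -278, 22], "roll": 0}]}}

```text
clock: 2.25
position: [0.4841, -0.0928, 0.2]
eef_rot: [-179.9, 0.1, 161.3]
wrist_force: [-1.2, 0.7, -0.0]
finger_gap: 0.0919
grasp_force: 0.0
```

Run:
```python
from h import *
go([.484,-.088,.2])
```

```text
t 2.25 pos [ 0.4841 -0.0928  0.2   ] rot [-1.799e+02  1.000e-01  1.613e+02] gap 0.0919 F [-1.2  0.7 -0. ] 0.0 q [-16.  16.  26. 113.  -9.  53.  85.]
travel mm [ 1.6  4.5 -0. ]
```

>>> {"fn": "apply_moves", "kwargs": {"moves": [{"gripper": 0, "travel": [2, 4, 20], "roll": 0}, {"gripper": 0, "travel": [2, 4, 45], "roll": 0}, {"gripper": 0, "travel": [2, 4, 68], "roll": 0}, {"gripper": 0, "travel": [2, 4, 68], "roll": 0}]}}

```text
clock: 2.65
position: [0.4806, -0.0831, 0.1296]
eef_rot: [-179.9, -0.2, 161.6]
wrist_force: [-0.3, -0.1, 0.5]
finger_gap: 0.0915
grasp_force: 0.0
```

Run:
```python
from h import *
go([.484,-.088,.083])
im=snapshot("scene");cv2.imwrite("pics/s2.png",cv2.resize(im[120:270,130:330],(800,600),interpolation=cv2.INTER_CUBIC))
p=proj("scene",get_state()["position"]+[0,0,-.017]);print([(p[1]-130)*4,(p[0]-120)*4])
```

```text
t 2.65 pos [ 0.4806 -0.0831  0.1296] rot [-179.9   -0.2  161.6] gap 0.0915 F [-0.3 -0.1  0.5] 0.0 q [-15.  21.  24. 118. -12.  43.  88.]
travel mm [-4.9 -3.5 46.6]
[np.float64(345.79643316328793), np.float64(297.31307164191867)]
```

View pics/s2.png

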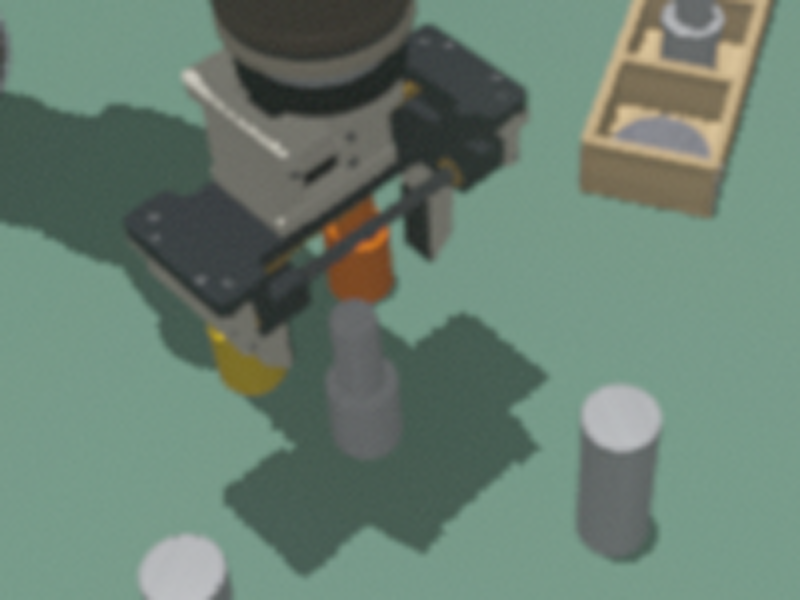

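Gauge A's neck (353,310) sits midway between the fingers, clear of the orange and yellow pieces. Descending.

>>> {"fn": "apply_moves", "kwargs": {"moves": [{"gripper": 0, "travel": [-2, -2, 15], "roll": 0}, {"gripper": 0, "travel": [-2, -2, 30], "roll": 0}, {"gripper": 0, "travel": [-2, -2, 46], "roll": 0}, {"gripper": 0, "travel": [-2, -2, 46], "roll": 0}, {"gripper": 0, "travel": [-2, -2, 46], "roll": 0}, {"gripper": 0, "travel": [-2, -2, 46], "roll": 0}]}}

```text
clock: 3.3
position: [0.4844, -0.086, 0.087]
eef_rot: [180.0, 0.1, 161.6]
wrist_force: [-0.7, 0.8, -0.1]
finger_gap: 0.0919
grasp_force: 0.0
```

>>> {"fn": "apply_moves", "kwargs": {"moves": [{"gripper": 255, "travel": [0, 0, 0], "roll": 0}, {"gripper": 255, "travel": [0, 0, 0], "roll": 0}, {"gripper": 255, "travel": [0, 0, 0], "roll": 0}, {"gripper": 255, "travel": [0, 0, 0], "roll": 0}, {"gripper": 255, "travel": [0, 0, 0], "roll": 0}, {"gripper": 255, "travel": [0, 0, 0], "roll": 0}, {"gripper": 255, "travel": [0, 0, 0], "roll": 0}, {"gripper": 255, "travel": [0, 0, 0], "roll": 0}], "squeeze": 30}}

```text
clock: 4.1
position: [0.4836, -0.0859, 0.0857]
eef_rot: [180.0, -0.0, 161.6]
wrist_force: [-0.9, 0.8, 0.2]
finger_gap: 0.0323
grasp_force: 0.0
```

>>> {"fn": "apply_moves", "kwargs": {"moves": [{"gripper": 255, "travel": [0, 0, 0], "roll": 0}, {"gripper": 255, "travel": [0, 0, 0], "roll": 0}, {"gripper": 255, "travel": [0, 0, 0], "roll": 0}, {"gripper": 255, "travel": [0, 0, 0], "roll": 0}]}}

```text
clock: 4.5
position: [0.4835, -0.086, 0.0857]
eef_rot: [-180.0, -0.0, 161.6]
wrist_force: [-0.5, -0.5, -0.4]
finger_gap: 0.0254
grasp_force: 30.0
```

>>> {"fn": "apply_moves", "kwargs": {"moves": [{"gripper": 255, "travel": [0, 0, -10], "roll": 0}, {"gripper": 255, "travel": [0, 0, -25], "roll": 0}, {"gripper": 255, "travel": [0, 0, -50], "roll": 0}, {"gripper": 255, "travel": [0, 0, -80], "roll": 0}, {"gripper": 255, "travel": [0, 0, -110], "roll": 0}, {"gripper": 255, "travel": [0, 0, -140], "roll": 0}, {"gripper": 255, "travel": [0, 0, -140], "roll": 0}]}}

```text
clock: 5.2
position: [0.4853, -0.0863, 0.2296]
eef_rot: [179.9, 0.3, 161.6]
wrist_force: [0.0, -0.6, -4.6]
finger_gap: 0.0253
grasp_force: 30.0
```

Run:
```python
from h import *
go([.545,.183,.228])
```

```text
t 5.2 pos [ 0.4853 -0.0863  0.2296] rot [179.9   0.3 161.6] gap 0.0253 F [ 0.  -0.6 -4.6] 30.0 q [-18.  13.  27. 111.  -7.  57.  84.]
travel mm [ 28.4 274.4   2. ]
```

>>> {"fn": "apply_moves", "kwargs": {"moves": [{"gripper": 255, "travel": [2, 20, 0], "roll": 0}, {"gripper": 255, "travel": [6, 60, 0], "roll": 0}, {"gripper": 255, "travel": [10, 100, 0], "roll": 0}, {"gripper": 255, "travel": [14, 140, 0], "roll": 0}, {"gripper": 255, "travel": [19, 180, 0], "roll": 0}, {"gripper": 255, "travel": [23, 220, 0], "roll": 0}, {"gripper": 255, "travel": [26, 255, 0], "roll": 0}, {"gripper": 255, "travel": [28, 274, 0], "roll": 0}]}}

```text
clock: 6.0
position: [0.5427, 0.1867, 0.2245]
eef_rot: [-180.0, -0.1, 161.8]
wrist_force: [-0.6, -0.1, -5.0]
finger_gap: 0.0256
grasp_force: 30.0
```

>>> {"fn": "apply_moves", "kwargs": {"moves": [{"gripper": 255, "travel": [0, 0, 20], "roll": 0}, {"gripper": 255, "travel": [0, 0, 40], "roll": 0}, {"gripper": 255, "travel": [0, 0, 60], "roll": 0}, {"gripper": 255, "travel": [0, 0, 70], "roll": 0}, {"gripper": 255, "travel": [0, 0, 70], "roll": 0}, {"gripper": 255, "travel": [0, 0, 70], "roll": 0}]}}

```text
clock: 6.6
position: [0.5436, 0.1826, 0.1561]
eef_rot: [-180.0, 0.0, 161.6]
wrist_force: [-0.5, 0.2, -3.4]
finger_gap: 0.0252
grasp_force: 30.0
```

Run:
```python
from h import *
go([.545,.183,.0917])
im=snapshot("scene")
t=snapshot("top")
o=np.hstack([cv2.resize(im[70:190,240:340],(480,576),interpolation=cv2.INTER_CUBIC),cv2.resize(t[130:250,80:146+0],(317,576),interpolation=cv2.INTER_CUBIC)])
o=np.hstack([cv2.resize(im[70:190,245:345],(400,480),interpolation=cv2.INTER_CUBIC),cv2.resize(t[130:250,100:200],(400,480),interpolation=cv2.INTER_CUBIC)])
cv2.imwrite("pics/s3.png",o)
```

```text
t 6.6 pos [0.5436 0.1826 0.1561] rot [-180.     0.   161.6] gap 0.0252 F [-0.5  0.2 -3.4] 30.0 q [-38.  26.  19. 105. -11.  51.  58.]
travel mm [-1.2  0.8 64.4]
```

View pics/s3.png

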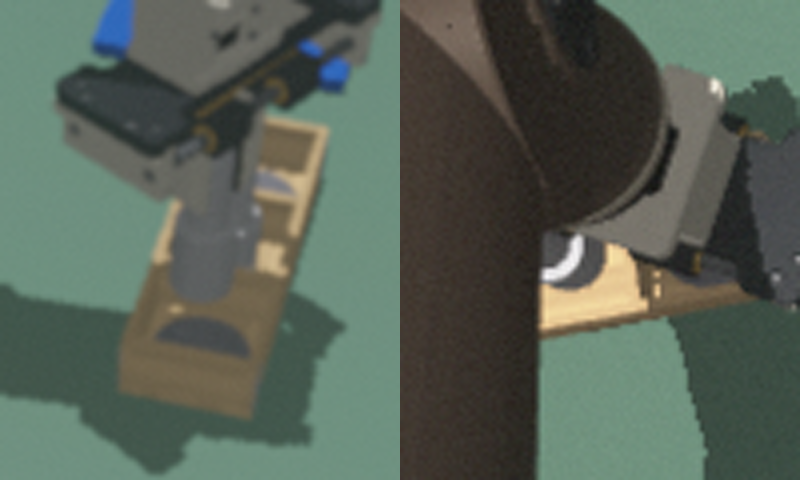

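Left: the gauge hangs upright over the empty near cell (disc at (202,340)). Right: the stored gauge is undisturbed in the middle cell. Lowering.

>>> {"fn": "apply_moves", "kwargs": {"moves": [{"gripper": 255, "travel": [-1, 1, 15], "roll": 0}, {"gripper": 255, "travel": [-1, 1, 30], "roll": 0}, {"gripper": 255, "travel": [-1, 1, 45], "roll": 0}, {"gripper": 255, "travel": [-1, 1, 55], "roll": 0}, {"gripper": 255, "travel": [-1, 1, 59], "roll": 0}, {"gripper": 255, "travel": [-1, 1, 61], "roll": 0}, {"gripper": 255, "travel": [-1, 1, 61], "roll": 0}, {"gripper": 255, "travel": [-1, 1, 61], "roll": 0}]}}

```text
clock: 7.5
position: [0.5451, 0.1838, 0.0954]
eef_rot: [180.0, 0.0, 161.6]
wrist_force: [0.3, -0.3, -3.4]
finger_gap: 0.0253
grasp_force: 30.0
```

>>> {"fn": "apply_moves", "kwargs": {"moves": [{"gripper": 255, "travel": [0, 0, 1], "roll": 0}, {"gripper": 255, "travel": [0, 0, 2], "roll": 0}, {"gripper": 255, "travel": [0, 0, 3], "roll": 0}, {"gripper": 255, "travel": [0, 0, 3], "roll": 0}, {"gripper": 255, "travel": [0, 0, 3], "roll": 0}]}}

```text
clock: 8.0
position: [0.5447, 0.1837, 0.0918]
eef_rot: [180.0, 0.0, 161.6]
wrist_force: [0.1, 0.6, -4.8]
finger_gap: 0.0254
grasp_force: 30.0
```

>>> {"fn": "apply_moves", "kwargs": {"moves": [{"gripper": 255, "travel": [0, 0, 1], "roll": 0}, {"gripper": 255, "travel": [0, 0, 1], "roll": 0}, {"gripper": 255, "travel": [0, 0, 1], "roll": 0}]}}

```text
clock: 8.3
position: [0.545, 0.1836, 0.0917]
eef_rot: [180.0, 0.0, 161.6]
wrist_force: [-3.0, -1.4, 6.5]
finger_gap: 0.0258
grasp_force: 30.0
```

>>> {"fn": "apply_moves", "kwargs": {"moves": [{"gripper": 110, "travel": [0, 0, 0], "roll": 0}, {"gripper": 110, "travel": [0, 0, 0], "roll": 0}, {"gripper": 110, "travel": [0, 0, 0], "roll": 0}, {"gripper": 110, "travel": [0, 0, 0], "roll": 0}, {"gripper": 110, "travel": [0, 0, 0], "roll": 0}]}}

```text
clock: 8.8
position: [0.5447, 0.1836, 0.0907]
eef_rot: [180.0, -0.0, 161.6]
wrist_force: [0.3, -0.5, -0.6]
finger_gap: 0.0516
grasp_force: 0.0
```

>>> {"fn": "apply_moves", "kwargs": {"moves": [{"gripper": 110, "travel": [0, 0, -15], "roll": 0}, {"gripper": 110, "travel": [0, 0, -40], "roll": 0}, {"gripper": 110, "travel": [0, 0, -70], "roll": 0}, {"gripper": 110, "travel": [0, 0, -100], "roll": 0}, {"gripper": 110, "travel": [0, 0, -120], "roll": 0}]}}

```text
clock: 9.3
position: [0.5453, 0.1837, 0.2128]
eef_rot: [179.9, 0.1, 161.6]
wrist_force: [0.5, 0.3, 0.2]
finger_gap: 0.0521
grasp_force: 0.0
```

Run:
```python
from h import *
go([.602,-.273,.2])
```

```text
t 9.3 pos [0.5453 0.1837 0.2128] rot [1.799e+02 1.000e-01 1.616e+02] gap 0.0521 F [0.5 0.3 0.2] 0.0 q [-39.  22.  20. 101.  -9.  58.  56.]
travel mm [-197.9 -415.4   12.6]
```

>>> {"fn": "apply_moves", "kwargs": {"moves": [{"gripper": 0, "travel": [-150, -315, 5], "roll": 0}, {"gripper": 0, "travel": [-150, -315, 5], "roll": 0}, {"gripper": 0, "travel": [-150, -315, 5], "roll": 0}, {"gripper": 0, "travel": [-150, -315, 5], "roll": 0}, {"gripper": 0, "travel": [-150, -315, 5], "roll": 0}, {"gripper": 0, "travel": [-150, -315, 5], "roll": 0}, {"gripper": 0, "travel": [-150, -315, 5], "roll": 0}, {"gripper": 0, "travel": [-150, -315, 5], "roll": 0}]}}

```text
clock: 10.1
position: [0.5865, -0.1721, 0.2061]
eef_rot: [-179.7, 0.1, 161.0]
wrist_force: [-0.8, -0.8, 0.4]
finger_gap: 0.0919
grasp_force: 0.0
```

>>> {"fn": "apply_moves", "kwargs": {"moves": [{"gripper": 0, "travel": [-24, -50, 10], "roll": 0}, {"gripper": 0, "travel": [-48, -100, 30], "roll": 0}, {"gripper": 0, "travel": [-48, -100, 50], "roll": 0}, {"gripper": 0, "travel": [-48, -100, 75], "roll": 0}, {"gripper": 0, "travel": [-48, -100, 75], "roll": 0}, {"gripper": 0, "travel": [-48, -100, 75], "roll": 0}]}}

```text
clock: 10.7
position: [0.6017, -0.272, 0.1308]
eef_rot: [180.0, -0.1, 161.6]
wrist_force: [1.0, 0.1, 0.4]
finger_gap: 0.0916
grasp_force: 0.0
```

Run:
```python
from h import *
go([.602,-.273,.086])
im=snapshot("scene");t=snapshot("top")
o=np.hstack([cv2.resize(im[220:370,150:275],(400,480),interpolation=cv2.INTER_CUBIC),cv2.resize(t[135:255,95:220],(400,384),interpolation=cv2.INTER_CUBIC)[:480] if 0 else cv2.resize(t[120:270,90:215],(400,480),interpolation=cv2.INTER_CUBIC)])
cv2.imwrite("pics/s4.png",o)
p=proj("scene",get_state()["position"]+[0,0,-.017]);print([(p[1]-150)*3.2,(p[0]-220)*3.2])
```

```text
t 10.7 pos [ 0.6017 -0.272   0.1308] rot [ 1.800e+02 -1.000e-01  1.616e+02] gap 0.0916 F [1.  0.1 0.4] 0.0 q [  5.  35.  23.  93. -16.  55. 105.]
travel mm [-0.7 -0.9 44.8]
[np.float64(229.54178542025812), np.float64(242.26113003772244)]
```

View pics/s4.png

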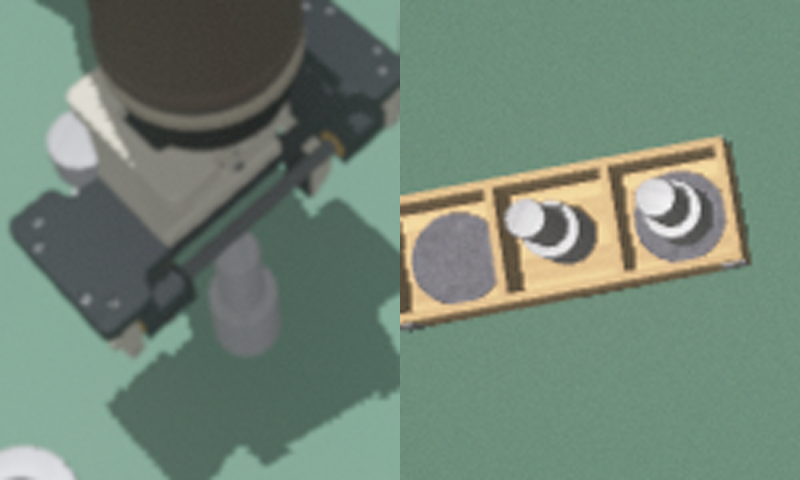

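The first gauge stands centred on its disc (680,215). The second gauge's neck is at about (238,250), between the fingers. Descend and grip.

>>> {"fn": "apply_moves", "kwargs": {"moves": [{"gripper": 0, "travel": [-1, -1, 15], "roll": 0}, {"gripper": 0, "travel": [-1, -1, 30], "roll": 0}, {"gripper": 0, "travel": [-1, -1, 45], "roll": 0}, {"gripper": 0, "travel": [-1, -1, 45], "roll": 0}, {"gripper": 0, "travel": [-1, -1, 45], "roll": 0}, {"gripper": 0, "travel": [-1, -1, 45], "roll": 0}]}}

```text
clock: 11.4
position: [0.6026, -0.2742, 0.0861]
eef_rot: [-180.0, 0.0, 161.6]
wrist_force: [-0.2, 0.2, -0.7]
finger_gap: 0.092
grasp_force: 0.0
```

>>> {"fn": "apply_moves", "kwargs": {"moves": [{"gripper": 255, "travel": [0, 0, 0], "roll": 0}, {"gripper": 255, "travel": [0, 0, 0], "roll": 0}, {"gripper": 255, "travel": [0, 0, 0], "roll": 0}, {"gripper": 255, "travel": [0, 0, 0], "roll": 0}, {"gripper": 255, "travel": [0, 0, 0], "roll": 0}, {"gripper": 255, "travel": [0, 0, 0], "roll": 0}, {"gripper": 255, "travel": [0, 0, 0], "roll": 0}, {"gripper": 255, "travel": [0, 0, 0], "roll": 0}], "squeeze": 30}}

```text
clock: 12.2
position: [0.6023, -0.2739, 0.0857]
eef_rot: [180.0, -0.0, 161.6]
wrist_force: [-0.1, -0.1, -1.0]
finger_gap: 0.0326
grasp_force: 0.0
```

>>> {"fn": "apply_moves", "kwargs": {"moves": [{"gripper": 255, "travel": [0, 0, 0], "roll": 0}, {"gripper": 255, "travel": [0, 0, 0], "roll": 0}, {"gripper": 255, "travel": [0, 0, 0], "roll": 0}, {"gripper": 255, "travel": [0, 0, 0], "roll": 0}]}}

```text
clock: 12.6
position: [0.6024, -0.2737, 0.0856]
eef_rot: [180.0, -0.0, 161.6]
wrist_force: [0.9, 1.1, -1.9]
finger_gap: 0.0256
grasp_force: 29.9
```

>>> {"fn": "apply_moves", "kwargs": {"moves": [{"gripper": 255, "travel": [0, 0, -10], "roll": 0}, {"gripper": 255, "travel": [0, 0, -30], "roll": 0}, {"gripper": 255, "travel": [0, 0, -60], "roll": 0}, {"gripper": 255, "travel": [0, 0, -95], "roll": 0}, {"gripper": 255, "travel": [0, 0, -130], "roll": 0}, {"gripper": 255, "travel": [0, 0, -155], "roll": 0}, {"gripper": 255, "travel": [0, 0, -170], "roll": 0}]}}

```text
clock: 13.3
position: [0.6024, -0.2747, 0.2587]
eef_rot: [-180.0, 0.2, 161.6]
wrist_force: [-0.6, -0.8, -4.4]
finger_gap: 0.0251
grasp_force: 29.9
```

Run:
```python
from h import *
go([.518,.341,.256])
```

```text
t 13.3 pos [ 0.6024 -0.2747  0.2587] rot [-180.     0.2  161.6] gap 0.0251 F [-0.6 -0.8 -4.4] 29.9 q [  3.  29.  26.  85. -13.  69. 103.]
travel mm [274.7 557.5   1.7]
```

>>> {"fn": "apply_moves", "kwargs": {"moves": [{"gripper": 255, "travel": [8, 17, 0], "roll": 0}, {"gripper": 255, "travel": [25, 51, 0], "roll": 0}, {"gripper": 255, "travel": [43, 87, 0], "roll": 0}, {"gripper": 255, "travel": [61, 124, 0], "roll": 0}, {"gripper": 255, "travel": [79, 161, 0], "roll": 0}, {"gripper": 255, "travel": [97, 198, 0], "roll": 0}, {"gripper": 255, "travel": [115, 235, 0], "roll": 0}, {"gripper": 255, "travel": [133, 271, 0], "roll": 0}]}}

```text
clock: 14.1
position: [0.5607, 0.0264, 0.2561]
eef_rot: [-180.0, -0.0, 161.6]
wrist_force: [0.5, 0.8, -4.7]
finger_gap: 0.0253
grasp_force: 29.9
```

>>> {"fn": "apply_moves", "kwargs": {"moves": [{"gripper": 255, "travel": [18, 37, 0], "roll": 0}, {"gripper": 255, "travel": [36, 74, 0], "roll": 0}, {"gripper": 255, "travel": [54, 111, 0], "roll": 0}, {"gripper": 255, "travel": [72, 148, 0], "roll": 0}, {"gripper": 255, "travel": [90, 185, 0], "roll": 0}, {"gripper": 255, "travel": [108, 222, 0], "roll": 0}, {"gripper": 255, "travel": [126, 257, 0], "roll": 0}, {"gripper": 255, "travel": [142, 286, 0], "roll": 0}]}}

```text
clock: 14.9
position: [0.5161, 0.3433, 0.2559]
eef_rot: [-180.0, -0.0, 161.7]
wrist_force: [0.6, 0.7, -3.7]
finger_gap: 0.0258
grasp_force: 29.9
```

>>> {"fn": "apply_moves", "kwargs": {"moves": [{"gripper": 255, "travel": [0, 0, 20], "roll": 0}, {"gripper": 255, "travel": [0, 0, 50], "roll": 0}, {"gripper": 255, "travel": [0, 0, 75], "roll": 0}, {"gripper": 255, "travel": [0, 0, 90], "roll": 0}, {"gripper": 255, "travel": [0, 0, 90], "roll": 0}, {"gripper": 255, "travel": [0, 0, 90], "roll": 0}]}}

```text
clock: 15.5
position: [0.5173, 0.3411, 0.1663]
eef_rot: [-180.0, 0.0, 161.6]
wrist_force: [0.4, 0.3, -3.9]
finger_gap: 0.0253
grasp_force: 29.9
```

Run:
```python
from h import *
go([.518,.341,.0917])
im=snapshot("scene");cv2.imwrite("pics/s5.png",cv2.resize(im[50:200,220:370],(600,600),interpolation=cv2.INTER_CUBIC))
for P in([.518,.341,.07],[.518,.341,.006]):
  p=proj("scene",P);print([(p[1]-220)*4,(p[0]-50)*4])
```

```text
t 15.5 pos [0.5173 0.3411 0.1663] rot [-180.     0.   161.6] gap 0.0253 F [ 0.4  0.3 -3.9] 29.9 q [-49.  29.  16.  97.  -9.  55.  42.]
travel mm [-0.7  0.2 74.6]
[np.float64(353.15615800256387), np.float64(206.42344833625987)]
[np.float64(344.31423235789725), np.float64(279.69694725101397)]
```

View pics/s5.png

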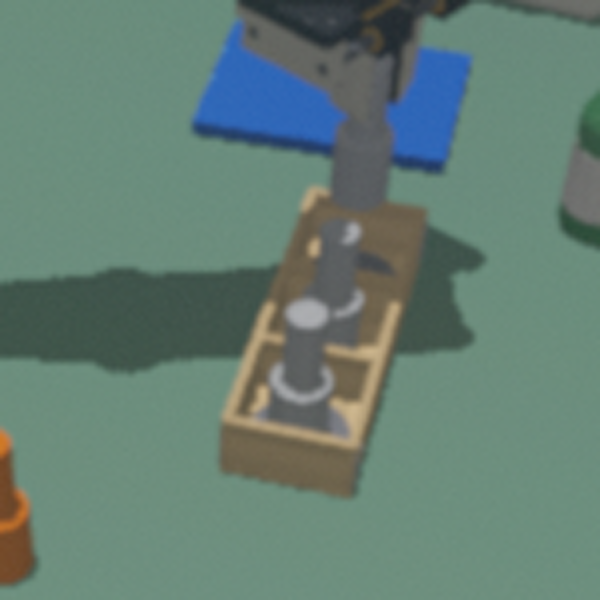

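The gauge hangs upright above the far cell (360,190), and the other two stand in theirs. Lowering.

>>> {"fn": "apply_moves", "kwargs": {"moves": [{"gripper": 255, "travel": [0, 0, 15], "roll": 0}, {"gripper": 255, "travel": [0, 0, 30], "roll": 0}, {"gripper": 255, "travel": [0, 0, 45], "roll": 0}, {"gripper": 255, "travel": [0, 0, 58], "roll": 0}, {"gripper": 255, "travel": [0, 0, 67], "roll": 0}, {"gripper": 255, "travel": [0, 0, 71], "roll": 0}, {"gripper": 255, "travel": [0, 0, 72], "roll": 0}, {"gripper": 255, "travel": [0, 0, 72], "roll": 0}]}}

```text
clock: 16.35
position: [0.5173, 0.3415, 0.0941]
eef_rot: [180.0, 0.0, 161.6]
wrist_force: [0.3, 0.5, -5.3]
finger_gap: 0.0255
grasp_force: 29.9
```

>>> {"fn": "apply_moves", "kwargs": {"moves": [{"gripper": 255, "travel": [0, 0, 1], "roll": 0}, {"gripper": 255, "travel": [0, 0, 2], "roll": 0}, {"gripper": 255, "travel": [0, 0, 2], "roll": 0}, {"gripper": 255, "travel": [0, 0, 2], "roll": 0}]}}

```text
clock: 16.75
position: [0.5171, 0.3414, 0.0919]
eef_rot: [180.0, 0.0, 161.6]
wrist_force: [-0.0, 0.2, -5.9]
finger_gap: 0.0255
grasp_force: 29.9
```

>>> {"fn": "apply_moves", "kwargs": {"moves": [{"gripper": 255, "travel": [0, 0, 1], "roll": 0}, {"gripper": 255, "travel": [0, 0, 1], "roll": 0}, {"gripper": 255, "travel": [0, 0, 1], "roll": 0}]}}

```text
clock: 17.05
position: [0.5174, 0.3416, 0.0915]
eef_rot: [179.9, 0.0, 161.6]
wrist_force: [-1.6, -2.0, 5.4]
finger_gap: 0.0257
grasp_force: 30.0
```

>>> {"fn": "apply_moves", "kwargs": {"moves": [{"gripper": 110, "travel": [0, 0, 0], "roll": 0}, {"gripper": 110, "travel": [0, 0, 0], "roll": 0}, {"gripper": 110, "travel": [0, 0, 0], "roll": 0}, {"gripper": 110, "travel": [0, 0, 0], "roll": 0}, {"gripper": 110, "travel": [0, 0, 0], "roll": 0}]}}

```text
clock: 17.55
position: [0.5171, 0.3413, 0.0907]
eef_rot: [180.0, 0.0, 161.6]
wrist_force: [-1.0, 0.1, 0.3]
finger_gap: 0.0519
grasp_force: 0.0
```

>>> {"fn": "apply_moves", "kwargs": {"moves": [{"gripper": 110, "travel": [0, 0, -15], "roll": 0}, {"gripper": 110, "travel": [0, 0, -40], "roll": 0}, {"gripper": 110, "travel": [0, 0, -70], "roll": 0}, {"gripper": 110, "travel": [0, 0, -110], "roll": 0}, {"gripper": 110, "travel": [0, 0, -150], "roll": 0}]}}

```text
clock: 18.05
position: [0.5168, 0.341, 0.2432]
eef_rot: [180.0, 0.0, 161.6]
wrist_force: [1.2, 0.1, 0.2]
finger_gap: 0.0523
grasp_force: 0.0
```

>>> {"fn": "apply_moves", "kwargs": {"moves": [{"gripper": 110, "travel": [50, -40, 0], "roll": 0}, {"gripper": 110, "travel": [80, -80, 0], "roll": 0}, {"gripper": 110, "travel": [80, -120, 0], "roll": 0}, {"gripper": 110, "travel": [80, -160, 0], "roll": 0}, {"gripper": 110, "travel": [80, -200, 0], "roll": 0}, {"gripper": 110, "travel": [80, -240, 0], "roll": 0}, {"gripper": 110, "travel": [80, -280, 0], "roll": 0}, {"gripper": 110, "travel": [80, -280, 0], "roll": 0}]}}

```text
clock: 18.85
position: [0.3511, 0.0965, 0.2414]
eef_rot: [180.0, -0.0, 161.3]
wrist_force: [0.0, 0.9, 1.0]
finger_gap: 0.0525
grasp_force: 0.0
```

Run:
```python
from h import *
go([.5,.0,.25])
t=snapshot("top");cv2.imwrite("pics/s6.png",cv2.resize(t[130:250,60:220],(800,600),interpolation=cv2.INTER_CUBIC))
```

```text
t 18.85 pos [0.3511 0.0965 0.2414] rot [180.   -0.  161.3] gap 0.0525 F [0.  0.9 1. ] 0.0 q [-46.  -1.  22. 124.   0.  57.  47.]
travel mm [-172.   -43.7   -8.7]
```

View pics/s6.png

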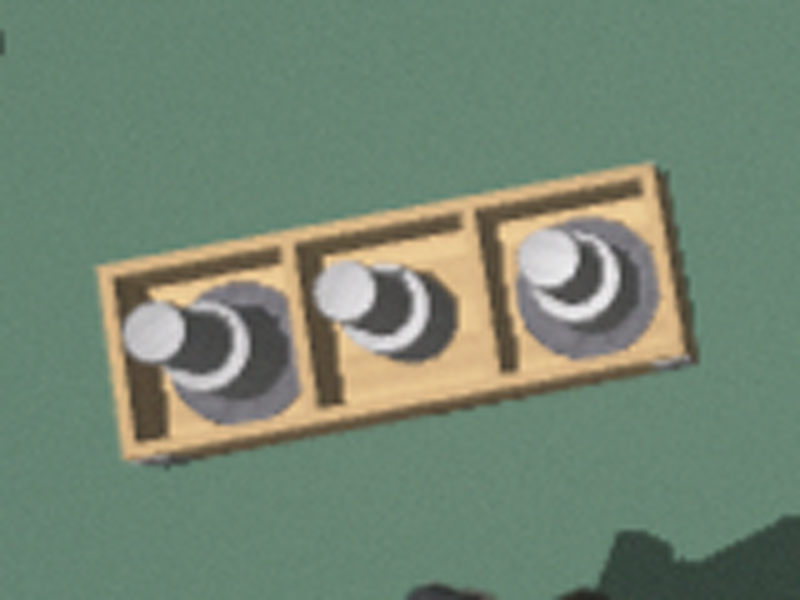

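All three gauges stand upright, one per cell (heads at (155,333), (345,292) and (549,258)), centred on the discs. The arm is clear.

```bash
python3 -c "
from bench import *
print(job_done())"
```

```text
the job is handed in; nothing more can be done
None
```

Both shouldered gauges were set down upright in the two empty cells beside the stored one, which stayed in place; the job was handed in at about 19 s, and no verdict was returned.

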